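Load a new filter cartridge into a bench fume extractor

ROBOT

A 7-joint arm with a two-finger parallel gripper is mounted at the origin on the work surface. World frame = base frame: x ahead of the robot, y to its left, z up, the work surface at z = 0. Lengths are in m, angles in rad, forces in N, time in s.
With the tool pointing down it reaches from about 0.4 to 0.85 m from the base axis. Payload 6.9 kg.
Tool frame: the origin (TCP) lies midway between the tips of the shut fingers; the grasp point (between the pads) lies 19 mm behind it (ctrl.pinch_z is the distance from the TCP to the grasp point, in m); x points along the fingers, y is the direction in which the jaws open and shut, and the axes are right-handed (so a half turn about x gives the same grasp; the last joint's range is limited). The gripper opens to 85 mm and grips with 20 to 120 N. Pads are 22 mm wide; open, the fingers measure 114 mm over their backs; the gripper's body (76 mm by 85 mm) begins 54 mm behind the grasp point. The pads swing forward as they close: fully open they stand 13 mm farther back than shut.
Start: joints at [-1.016, 0.507, -0.238, 1.5, 0.126, 1.149, -0.155], TCP at [0.272, 0.563, 0.231] pointing down, gripper open.
Joint ranges: [-3.08, 3.08], [-0.24, 2.05], [-1.43, 1.35], [0, 2.5], [-1.52, 4.66], [0.17, 1.96], [-2.89, 2.89]. Speed limits (rad/s): [2.39, 2.39, 3.14, 3.14, 3.14, 3.14, 3.14].

INTERFACE

Orientations are given as a rotation vector (axis times angle).
In Python, from bench import ctrl gives the robot as it stands.
- The arm moves only by the tool servo_tool, never from a script. Its arguments are lists of equal length, an entry for each row: "travel": the shift along the tool's x, y, z in cm, a list of three; "twist": the turn about the tool's x in degrees; "grip": the opening in per cent of the stroke, from 0 (shut) to 100 (fully open). A call has 1 to 10 rows; each row is the pose to reach, as a shift and turn from the pose measured when the call began, along the tool's axes at that moment; what a row does not reach only later rows make up. A row lasts 1/10 s, in which the tool goes at most 50 mm and 8.59 degrees, less where a joint would pass 70% of its speed; a pose out of reach is approached as far as the arm can. A call with a gripper value outside its range is refused whole. The fingers move at their own pace and stop on an object; "squeeze" is the grip in N (left out, the last holds). Time passes only in rows, so rows that repeat a pose let the fingers close. It gives the time, the measured TCP pose, the force and the opening at its end, in the units of the state.
- ctrl.get_state(): the state, without advancing time (a new reading comes with each control period).
- ctrl.grab_frame(name): name is "side" or "top"; returns the picture (480x640x3 uint8, blue, green, red); there is no depth.
- ctrl.camera_params(name): a dict with "camera_matrix" (3x3 intrinsics, pixels), "R" (3x3) and "t" (3): a world point X has camera coordinates R X + t. Camera axes: x right, y down, z forward; pixel columns grow to the right and rows downward; lengths in m; the calibration is good to about 2 mm. A picture is of the moment at which its call begins. camera_params takes no time and is no camera call.
- ctrl.close_job(): hands the job in, once; it reports no verdict.
The state is a dict: "time": time; "joint_pos": joint angles; "qd": joint speeds; "effort": joint torques, N m; "position": TCP position; "eef_rot": TCP orientation; "ft_force": force on the tool from outside, world axes, zero at the start; "torque": the same for the moment, N m; "opening": opening from 0.0 (shut) to 1.0 (fully open).
Only numpy, scipy, OpenCV 4.12 (cv2) and the standard library are available. Lean on these libraries where they do the work, as an engineer would, in place of code of your own. Each camera call takes 0.05 s, during which the arm holds its last target.

TASK

Fit the new filter cartridge into the fume extractor on the welding table: press the steel latch button gently, only as hard as it takes for the cover to be released, and let the sprung cover swing up fully open by itself without anything touching it. Then lower the cartridge upright into the round well, knob up, until it sits fully home, and let go; leave the cover open and everything else on the table where it is.

Things in the scene. Friction and masses are not known exactly. Their poses are not given: they have to be found in the camera images.
- extractor: Fume extractor: grey box fixed on the table, 240 mm along its x, 180 mm along y, flat deck 80 mm above the table. Origin: centre of its underside. x points from its latch button (front) to the cover's hinge, z up. Its latch button is sprung: 3 N to start, plus 1.5 N per mm, plus 0.12 N per mm/s of speed. Pressing any part of it with more than 25 N damages it.
- latch (a point): Point on the deck on the latch button's vertical axis. Button: steel cap 28 mm across in a black collar 42 mm across. Its height differs each time and is NOT measured: its flat top stands 15 to 33 mm above this point (collar 8 mm lower); find it by touch. Pressed down about 4 to 4.5 mm (9 to 10 N) it frees the cover; hold till the cover starts to rise. Hard stop at 5.5 mm.
- hatch (a joint): Opening angle of the sprung cover in rad: 0 shut, 1.85 fully open, leaning back. A hollow grey plastic lid 140 mm along the extractor's x, 110 mm wide, 40 mm high on the deck; front wall 34 mm behind the button's axis, hinge 174 mm behind it at deck height. Released, it swings up in about 2 to 3 s, front edge first (up to about 1 rad/s), and stays open.
- hatch_edge (a point): Middle of the upper front edge of the cover (the edge nearest the button), moves with the cover; 40 mm above the deck when shut.
- well (a point): Centre of the mouth of the round well in the extractor's deck, under the cover; 99 mm behind the latch button's axis. The well is 64 mm across and 60 mm deep with a flat floor. Axes as the extractor's (x to the hinge side, z up).
- cartridge_center (a point): Filter cartridge, on its axis half-way up (46 mm above its underside). Upright white pleated cylinder 60 mm across, 60 mm high, with a narrow round black knob 24 mm across, 32 mm high on top; 92 mm in all, 0.15 to 0.3 kg; stands on the table. z: its axis, knob up. Fully home, the cylinder is flush with the deck and this point 14 mm below the well's mouth.
- tube: Bystander: upright offcut of square steel tube, 60 x 60 mm, 90 mm high, open on top. Origin under its centre.
- tub: Bystander: plain plastic tub with lid, 68 mm across, 85 mm high, without a knob. Origin under its centre.
- wire_brush: Bystander: brush lying flat on the table.
- wrench: Bystander: steel wrench lying flat on the table.
- angle_iron: Bystander: piece of angle iron 120 mm long, 50 mm high.
- clamp: Bystander: steel screw clamp lying flat, about 125 mm long.
There are look-alikes about, which are no part of the job. Leave any orange or red look-alike of the part that bears cartridge_center alone.

How it is judged:
On the way:
1. the latch is pressed and the cover has swung fully open by itself (value of joint hatch above 1.65 rad), for 0.2 s.
At the end, for the whole second after the job is handed in: The cover stands open (over 1.6 rad), and the cartridge stands upright, knob up (within 0.1 rad), in the well, within 6 mm of its axis and fully home (its cylinder flush with the deck, within 3 mm), released (value of joint hatch above 1.6 rad and horizontal distance between cartridge_center and well below 0.006 m and z of cartridge_center in the frame of well below -0.011 m and angle between the z axis of cartridge_center and the z axis of well, either way round below 0.1 rad and angle between cartridge_center's own z axis and vertical below 0.1 rad); the robot touches nothing.
It fails at once if the extractor, its button or its cover is pressed with more than 25 N (contact force between any of the fingers, the arm, cartridge and extractor above 25 N or contact force between any of the fingers, the arm, cartridge and latch_unit above 25 N).
It fails at once if anything touches the cover while it swings open (value of joint hatch between 0.08 and 1.6 rad and contact force between anything else and hatch above 1 N).
It fails at once if a bystander is moved by more than 30 mm (distance of any of tube, tub, wire_brush, wrench, angle_iron, clamp from where it was at the start of the episode above 0.03 m).
It also fails if it takes over 61 s, if anything falls off the work surface, if the arm or the gripper's body presses on something with over 40 N, if the wrist force passes 120 N, or if a joint passes its speed limit or range.

## Working session

There is one attempt and no reset: what is moved stays moved. The work goes in short steps, Python scripts to look and compute and a tool call to move; the robot and the scene stay as the last step left them, time stands still between calls to the robot, and variables do not carry over. Pictures are saved under pics/ and viewed, and the job is handed in when it is done.

Besides the shell and the picture viewer there is one more tool, called after ">>>" by a JSON object that holds its "name" and its "arguments", one argument or row to a line. servo_tool: Moves the arm, as the interface text tells. Its arguments: {"type":"object","properties":{"travel":{"type":"array","items":{"type":"array","items":{"type":"number"}}},"twist":{"type":"array","items":{"type":"number"}},"grip":{"type":"array","items":{"type":"number"}},"squeeze":{"type":"number"}},"required":["travel","twist","grip"]}

```bash
mkdir -p pics; ls; python3 - <<'E'
from bench import ctrl
import cv2,json
for n in("side","top"):
    cv2.imwrite(f"pics/{n}0.png",ctrl.grab_frame(n))
    print(n,{k:__import__('numpy').round(v,4).tolist() for k,v in ctrl.camera_params(n).items()})
s=ctrl.get_state()
print(s, ctrl.pinch_z)
E
```

```text
pics
side {'camera_matrix': [[539.261, 0.0, 326.0936], [0.0, 539.261, 235.725], [0.0, 0.0, 1.0]], 'R': [[0.7756, -0.6311, -0.0128], [-0.4773, -0.5731, -0.6662], [0.4131, 0.5228, -0.7457]], 't': [-0.4424, 0.3556, 1.0434]}
top {'camera_matrix': [[460.9002, 0.0, 324.6505], [0.0, 460.9002, 239.91], [0.0, 0.0, 1.0]], 'R': [[0.0178, -0.9997, 0.014], [-0.998, -0.0186, -0.0608], [0.061, -0.0129, -0.9981]], 't': [-0.0061, 0.5862, 1.1734]}
{'time': 0.1, 'joint_pos': array([-1.01553014,  0.50825156, -0.23754481,  1.50100117,  0.12569723,
        1.14892288, -0.1547559 ]), 'qd': array([ 1.36213385e-04, -8.61765293e-04, -8.55260936e-04, -7.41325589e-04,
       -2.00758429e-04,  1.12486803e-03,  5.43916168e-05]), 'effort': array([-5.51606106e-03, -6.21829605e+01, -2.19495445e+00, -2.50199836e+01,
        1.25818898e-02,  7.78604590e-03, -1.18365119e-05]), 'position': array([0.27158881, 0.56241592, 0.23052938]), 'eef_rot': array([ 0.35144022,  1.5422117 , -0.3539058 ]), 'ft_force': array([ 0.81243739,  0.91579889, -0.02853588]), 'torque': array([-0.02139222, -0.02871113,  0.00196149]), 'opening': 1.0026112463416916} 0.0187
```

View pics/side0.png

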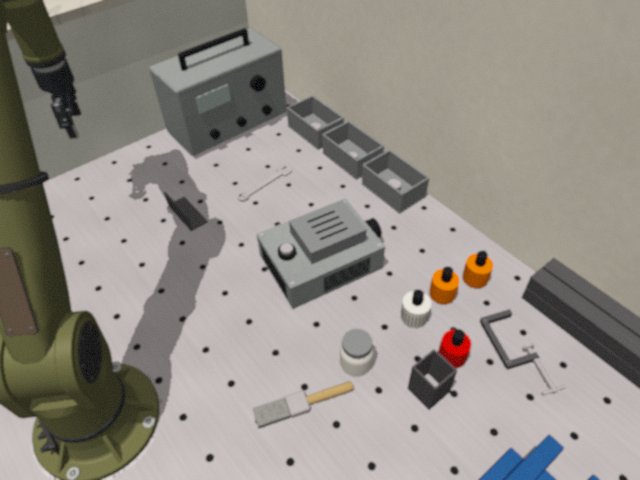

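View pics/top0.png

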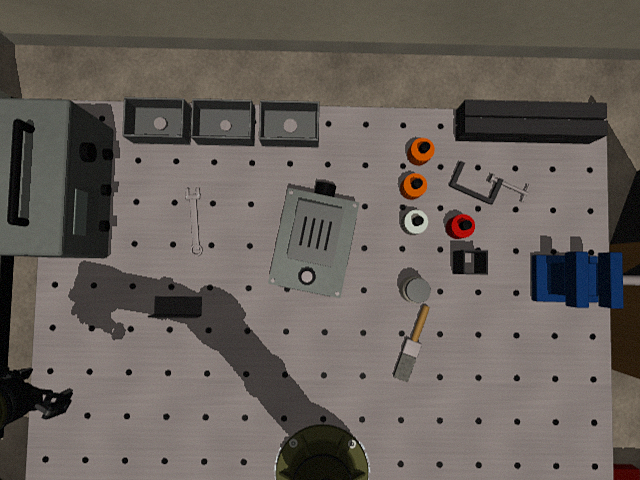

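```bash
cat > h.py <<'E'
import numpy as np, cv2
from bench import ctrl
P={n:ctrl.camera_params(n) for n in("side","top")}
def proj(n,X):
    p=P[n]; c=np.array(p["R"])@np.array(X)+np.array(p["t"]); u=np.array(p["camera_matrix"])@c; return u[:2]/u[2]
def ray(n,px):
    p=P[n]; R=np.array(p["R"]); d=R.T@np.linalg.inv(p["camera_matrix"])@np.array([px[0],px[1],1.]); return -R.T@np.array(p["t"]),d/np.linalg.norm(d)
def onz(n,px,z):
    o,d=ray(n,px); return o+d*(z-o[2])/d[2]
def tri(ps,pt):
    a,b=ray("side",ps); c,d=ray("top",pt)
    A=np.stack([b,-d],1); s=np.linalg.lstsq(A,c-a,rcond=None)[0]
    p,q=a+b*s[0],c+d*s[1]; return (p+q)/2,np.linalg.norm(p-q)
E
python3 - <<'E'
import cv2,numpy as np
t=cv2.imread("pics/top0.png");s=cv2.imread("pics/side0.png")
a=cv2.resize(t[170:310,255:375],None,fx=5,fy=5,interpolation=cv2.INTER_CUBIC)[:600]
cv2.imwrite("pics/c1.png",cv2.resize(t[170:305,255:375],None,fx=4.4,fy=4.4,interpolation=cv2.INTER_CUBIC))
cv2.imwrite("pics/c2.png",cv2.resize(s[190:310,245:395],None,fx=5,fy=5,interpolation=cv2.INTER_CUBIC))
A=cv2.resize(t[120:320,380:500],None,fx=3,fy=3,interpolation=cv2.INTER_CUBIC)
B=cv2.resize(s[240:410,390:500],None,fx=3.5,fy=3.5,interpolation=cv2.INTER_CUBIC)
o=np.zeros((600,760,3),np.uint8);o[:A.shape[0],:A.shape[1]]=A;o[:B.shape[0],370:370+B.shape[1]]=B
cv2.imwrite("pics/c3.png",o)
E
```

```text
(no output)
```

View pics/c1.png

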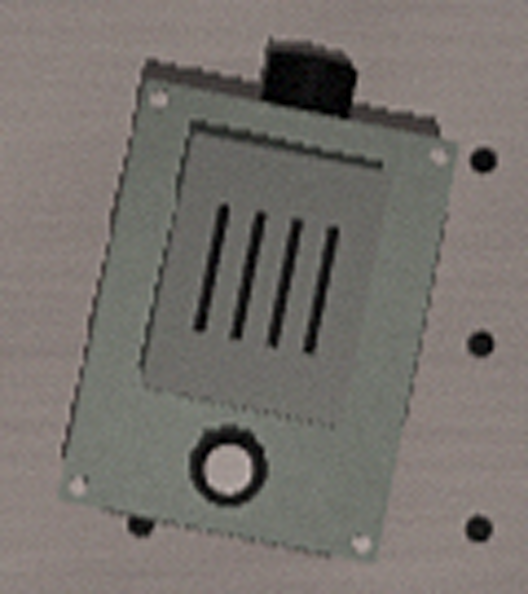

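View pics/c2.png

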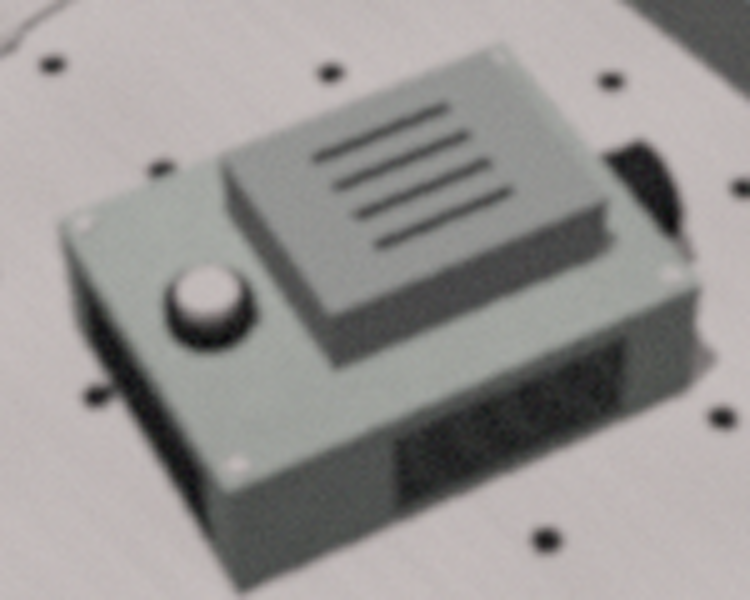

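View pics/c3.png

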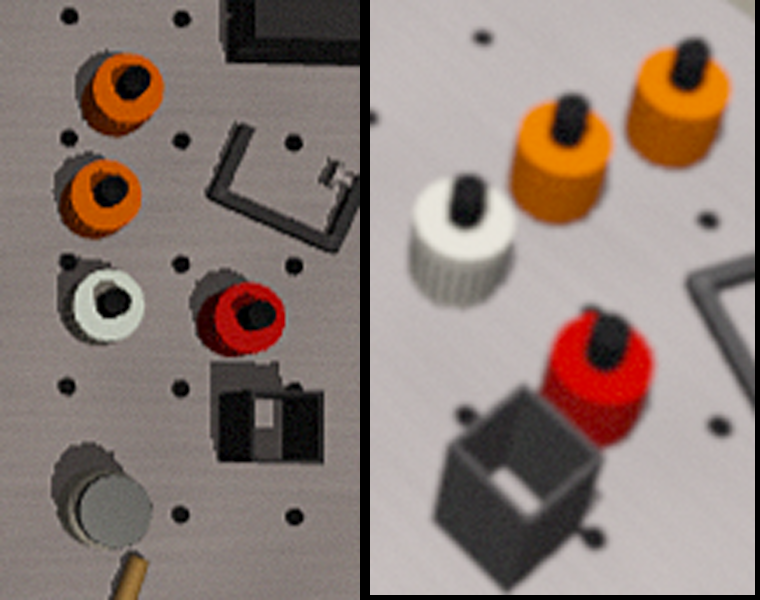

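The four knob-topped candidates in top view are white (416,221), red (461,226) and two orange (414,185), (421,151). The grey tub at (415,287) has no knob. The white pleated one is the cartridge, and the crop confirms it. The latch cap is at about (307,276) in the top view and (287,251) in the side view.

```bash
python3 - <<'E'
from h import *
t=cv2.imread("pics/top0.png");s=cv2.imread("pics/side0.png")
# deck screws
sc=[(158,98),(438,156),(361,543),(77,484)]
S=[onz("top",(255+(a+.5)/4.4-.5,170+(b+.5)/4.4-.5),.08) for a,b in sc]
S2=[onz("side",(245+a/5-.4,190+b/5-.4),.08) for a,b in [(503,58),(672,272),(238,463),(84,224)]]
for a,b in zip(S,S2): print(a.round(4),b.round(4))
c=np.mean(S,0); xv=((S[0]+S[1])-(S[2]+S[3]))[:2]; print("yawscrew",np.arctan2(xv[1],xv[0]),c, np.linalg.norm(S[0]-S[1]),np.linalg.norm(S[1]-S[2]))
yv=((S[0]+S[3])-(S[1]+S[2]))[:2]; print("yaw2",np.arctan2(yv[1],yv[0])-np.pi/2, "side",np.mean(S2,0))
def blob(img,roi,f,n):
    x0,y0,x1,y1=roi; m=f(img[y0:y1,x0:x1].astype(int)).astype(np.uint8)
    k,l,st,ce=cv2.connectedComponentsWithStats(m); i=1+np.argmax(st[1:,4]); 
    pts=np.argwhere(l==i)[:,::-1].astype(np.int32); h=cv2.convexHull(pts); M=cv2.fitEllipse(h)
    print(n,"area",st[i,4],"cent",ce[i]+[x0,y0],"ell",np.add(M[0],[x0,y0]).round(2),np.round(M[1],1)); return np.add(M[0],[x0,y0])
bt=blob(t,(297,266,318,287),lambda a:a.min(2)>130,"btn")
bs=blob(s,(272,238,300,264),lambda a:a.min(2)>150,"btnS")
for z in(.095,.105,.113): print(z,onz("top",bt,z).round(4),onz("side",bs,z).round(4))
print("tri",tri(bs,bt))
# cartridge
wt=blob(t,(395,200,435,245),lambda a:a.min(2)>165,"cart")
ws=blob(s,(395,280,440,335),lambda a:a.min(2)>190,"cartS")
kt=blob(t,(405,205,430,235),lambda a:a.max(2)<45,"knob")
ks=blob(s,(405,285,430,306),lambda a:a.max(2)<60,"knobS")
print(onz("top",wt,.06),onz("side",ws,.06),onz("top",kt,.078),onz("side",ks,.078))
E
```

```text
[0.6993 0.0916 0.08  ] [0.7042 0.0886 0.08  ]
[ 0.6697 -0.0657  0.08  ] [ 0.6732 -0.0661  0.08  ]
[ 0.4534 -0.0261  0.08  ] [ 0.4562 -0.0266  0.08  ]
[0.4832 0.1315 0.08  ] [0.4838 0.1299 0.08  ]
yawscrew -0.18201908030889155 [0.57640949 0.0328163  0.08      ] 0.16005748204703338 0.21984736870870586
yaw2 -0.18629077941223193 side [0.57934756 0.03143499 0.08      ]
btn area 83 cent [306.46987952 276.26506024] ell [306.41 276.29] [ 9.8 10.3]
btnS area 434 cent [284.16589862 249.18663594] ell [284.97 251.47] [28.3 38.3]
0.095 [0.493  0.0479 0.095 ] [0.4886 0.0421 0.095 ]
0.105 [0.4932 0.0477 0.105 ] [0.4842 0.0349 0.105 ]
0.113 [0.4934 0.0475 0.113 ] [0.4806 0.0291 0.113 ]
tri (array([0.49266427, 0.04825655, 0.08636816]), np.float64(0.0004847599684207202))
cart area 270 cent [415.5962963  222.32962963] ell [415.93 221.31] [22.7 22.8]
cartS area 349 cent [415.99140401 303.75071633] ell [416.43 301.74] [22.7 29.5]
knob area 83 cent [417.12048193 220.40963855] ell [417.03 220.51] [ 9.1 11. ]
knobS area 100 cent [417.36 297.49] ell [417.48 297.41] [ 8.9 14. ]
[ 0.63456186 -0.22276779  0.06      ] [ 0.63645473 -0.22385451  0.06      ] [ 0.63468831 -0.22165264  0.078     ] [ 0.63548086 -0.22506209  0.078     ]
```

```bash
cat >> h.py <<'E'
from scipy.spatial.transform import Rotation as Ro
YAW=-0.184
def plan(X,yaw=YAW):
    s=ctrl.get_state(); R=Ro.from_rotvec(s["eef_rot"]).as_matrix()
    d=R.T@(np.array(X)-s["position"])*100
    y=R[:,1]; want=np.array([-np.sin(yaw),np.cos(yaw),0])
    best=[]
    for w in(want,-want):
        v=R.T@w; best.append(np.degrees(np.arctan2(v[2],v[1])))
    print("t",round(s["time"],2),"pos",s["position"].round(4),"shift cm",d.round(2),"twist",np.round(best,1),"F",s["ft_force"].round(2),"open",round(s["opening"],3),"q7",s["joint_pos"][6].round(2),"down",R[:,0].round(3))
E
python3 - <<'E'
from h import *
s=ctrl.get_state(); print(Ro.from_rotvec(s["eef_rot"]).as_matrix().round(3))
plan((.4935,.0477,.16))
E
```

```text
[[-0.001  0.435  0.901]
 [-0.001  0.901 -0.435]
 [-1.    -0.002  0.   ]]
t 0.1 pos [0.2716 0.5624 0.2305] shift cm [  7.11 -36.7   42.36] twist [-15.2 164.8] F [ 0.81  0.92 -0.03] open 1.003 q7 -0.15 down [-0.001 -0.001 -1.   ]
```

>>> {"name": "servo_tool", "arguments": {
  "travel": [
    [0,-3.6,4.2],
    [0,-7.3,8.4],
    [0,-11,12.6],
    [0,-14.7,16.9],
    [0,-18.4,21.2],
    [0,-22,25.4],
    [0,-25.7,29.6],
    [1,-29.4,33.9],
    [2,-33,38.1],
    [3,-36.7,42.4]
  ],
  "twist": [-2,-4,-6,-8,-10,-12,-14,-15,-15.2,-15.2],
  "grip": [0,0,0,0,0,0,0,0,0,0],
  "squeeze": 40
}}

```text
time: 1.1
position: [0.4694, 0.1028, 0.2109]
eef_rot: [0.144, 1.566, -0.146]
ft_force: [0.9, 0.5, -0.1]
opening: -0.001
```

```bash
python3 - <<'E'
from h import *
plan((.4935,.0477,.125))
E
```

```text
t 1.1 pos [0.4694 0.1028 0.2109] shift cm [ 8.6  -4.96  3.38] twist [ -0. 180.] F [ 0.85  0.49 -0.08] open -0.001 q7 1.05 down [-0.    -0.001 -1.   ]
```

>>> {"name": "servo_tool", "arguments": {
  "travel": [
    [2,-2,1.4],
    [4,-4,2.8],
    [6,-5,3.4],
    [7.3,-5,3.4],
    [7.6,-5,3.4],
    [7.6,-5,3.4],
    [7.6,-5,3.4]
  ],
  "twist": [0,0,0,0,0,0,0],
  "grip": [0,0,0,0,0,0,0]
}}

```text
time: 1.8
position: [0.4939, 0.0479, 0.1356]
eef_rot: [0.143, 1.565, -0.145]
ft_force: [-0.3, 0.5, -0.5]
opening: 0.003
```

```bash
python3 - <<'E'
from h import *
plan((.4935,.0477,.114))
for n in("side","top"): cv2.imwrite(f"pics/{n}1.png",ctrl.grab_frame(n))
s=cv2.imread("pics/side1.png")[150:310,235:395];t=cv2.imread("pics/top1.png")[170:330,235:395]
cv2.imwrite("pics/c4.png",cv2.resize(np.hstack([s,t]),None,fx=2.5,fy=2.5,interpolation=cv2.INTER_CUBIC))
E
```

```text
t 1.8 pos [0.4939 0.0479 0.1356] shift cm [ 2.16 -0.02 -0.03] twist [   0. -180.] F [-0.27  0.47 -0.48] open 0.003 q7 1.15 down [ 0.001 -0.001 -1.   ]
```

View pics/c4.png

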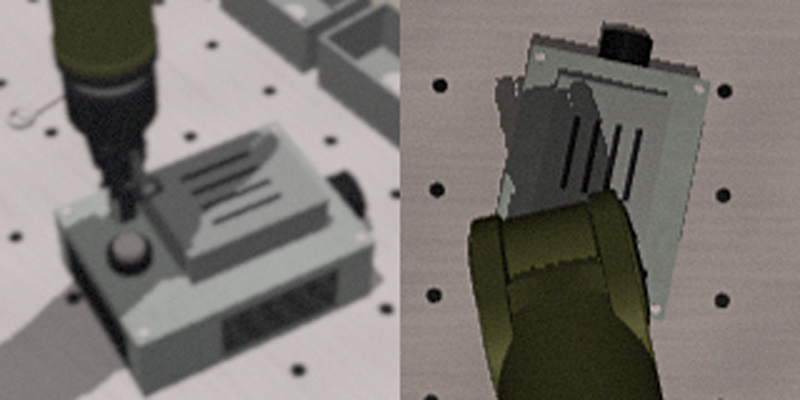

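The closed fingers are centred above the button; side crop (125,215) for the tips and (128,245) for the cap. I'll feel for it next.

>>> {"name": "servo_tool", "arguments": {
  "travel": [
    [0.5,0,0],
    [1,0,0],
    [1.5,0,0],
    [1.8,0,0],
    [2.0,0,0],
    [2.0,0,0]
  ],
  "twist": [0,0,0,0,0,0],
  "grip": [0,0,0,0,0,0]
}}

```text
time: 2.5
position: [0.4938, 0.0478, 0.1154]
eef_rot: [0.143, 1.565, -0.145]
ft_force: [0.5, 0.1, 0.4]
opening: -0.004
```

>>> {"name": "servo_tool", "arguments": {
  "travel": [
    [0.1,0,0],
    [0.2,0,0],
    [0.3,0,0]
  ],
  "twist": [0,0,0],
  "grip": [0,0,0]
}}

```text
time: 2.8
position: [0.4939, 0.0477, 0.1124]
eef_rot: [0.143, 1.565, -0.145]
ft_force: [1.2, -0.5, -0.1]
opening: 0.001
```

>>> {"name": "servo_tool", "arguments": {
  "travel": [
    [0.1,0,0],
    [0.2,0,0],
    [0.3,0,0]
  ],
  "twist": [0,0,0],
  "grip": [0,0,0]
}}

```text
time: 3.1
position: [0.4939, 0.0477, 0.1094]
eef_rot: [0.143, 1.565, -0.145]
ft_force: [-0.1, 0.8, 0.8]
opening: 0.0
```

>>> {"name": "servo_tool", "arguments": {
  "travel": [
    [0.1,0,0],
    [0.2,0,0],
    [0.3,0,0]
  ],
  "twist": [0,0,0],
  "grip": [0,0,0]
}}

```text
time: 3.4
position: [0.4939, 0.0477, 0.1063]
eef_rot: [0.143, 1.565, -0.145]
ft_force: [0.1, -0.3, 0.8]
opening: 0.001
```

>>> {"name": "servo_tool", "arguments": {
  "travel": [
    [0.1,0,0],
    [0.2,0,0],
    [0.3,0,0]
  ],
  "twist": [0,0,0],
  "grip": [0,0,0]
}}

```text
time: 3.7
position: [0.4939, 0.0478, 0.1032]
eef_rot: [0.143, 1.565, -0.145]
ft_force: [-0.9, 0.3, 0.4]
opening: 0.001
```

>>> {"name": "servo_tool", "arguments": {
  "travel": [
    [0.1,0,0],
    [0.2,0,0],
    [0.3,0,0]
  ],
  "twist": [0,0,0],
  "grip": [0,0,0]
}}

```text
time: 4.0
position: [0.494, 0.0477, 0.1005]
eef_rot: [0.143, 1.565, -0.145]
ft_force: [-2.3, 0.4, 6.5]
opening: -0.001
```

>>> {"name": "servo_tool", "arguments": {
  "travel": [
    [0.05,0,0],
    [0.1,0,0],
    [0.1,0,0]
  ],
  "twist": [0,0,0],
  "grip": [0,0,0]
}}

```text
time: 4.3
position: [0.4939, 0.0477, 0.0999]
eef_rot: [0.143, 1.565, -0.145]
ft_force: [-1.7, 0.2, 6.6]
opening: -0.0
```

>>> {"name": "servo_tool", "arguments": {
  "travel": [
    [0.05,0,0],
    [0.1,0,0],
    [0.15,0,0],
    [0.15,0,0]
  ],
  "twist": [0,0,0,0],
  "grip": [0,0,0,0]
}}

```text
time: 4.7
position: [0.4939, 0.0477, 0.0989]
eef_rot: [0.143, 1.564, -0.145]
ft_force: [-2.3, -0.6, 7.4]
opening: 0.002
```

>>> {"name": "servo_tool", "arguments": {
  "travel": [
    [0.05,0,0],
    [0.1,0,0],
    [0.15,0,0],
    [0.15,0,0]
  ],
  "twist": [0,0,0,0],
  "grip": [0,0,0,0]
}}

```text
time: 5.1
position: [0.494, 0.0478, 0.098]
eef_rot: [0.143, 1.564, -0.145]
ft_force: [-2.4, 0.3, 8.8]
opening: -0.0
```

```bash
python3 - <<'E'
from h import *
plan((.4935,.0477,.114))
cv2.imwrite("pics/s2.png",ctrl.grab_frame("side"))
a=cv2.imread("pics/s2.png")[150:310,235:395];t=cv2.imread("pics/side1.png")[150:310,235:395]
cv2.imwrite("pics/c5.png",cv2.resize(np.hstack([a,t]),None,fx=2.5,fy=2.5,interpolation=cv2.INTER_CUBIC))
E
```

```text
t 5.1 pos [0.494  0.0478 0.098 ] shift cm [-1.6  -0.01 -0.04] twist [   0. -180.] F [-2.35  0.26  8.8 ] open -0.0 q7 1.13 down [ 0.002 -0.001 -1.   ]
```

View pics/c5.png

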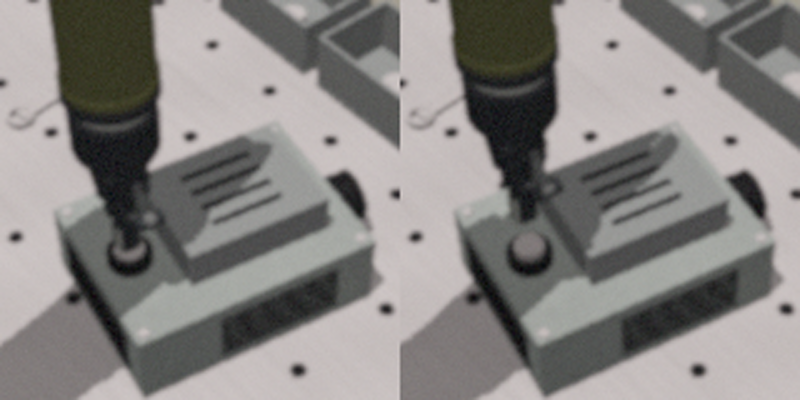

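The fingers are on the cap and the cover is still shut. A slight further press should free it.

>>> {"name": "servo_tool", "arguments": {
  "travel": [
    [0.06,0,0],
    [0.12,0,0],
    [0.13,0,0],
    [0.13,0,0]
  ],
  "twist": [0,0,0,0],
  "grip": [0,0,0,0]
}}

```text
time: 5.55
position: [0.494, 0.0478, 0.0974]
eef_rot: [0.143, 1.563, -0.145]
ft_force: [-2.6, 0.3, 8.8]
opening: -0.003
```

```bash
python3 - <<'E'
from h import *
cv2.imwrite("pics/s3.png",ctrl.grab_frame("side"))
plan((.4935,.0477,.114))
a=cv2.imread("pics/s3.png")[150:310,235:395];t=cv2.imread("pics/s2.png")[150:310,235:395]
cv2.imwrite("pics/c6.png",cv2.resize(np.hstack([a,t]),None,fx=2.5,fy=2.5,interpolation=cv2.INTER_CUBIC))
E
```

```text
t 5.6 pos [0.4939 0.0478 0.0974] shift cm [-1.66 -0.02 -0.04] twist [   0. -180.] F [-2.56  0.11  9.  ] open 0.002 q7 1.13 down [ 0.003 -0.001 -1.   ]
```

View pics/c6.png

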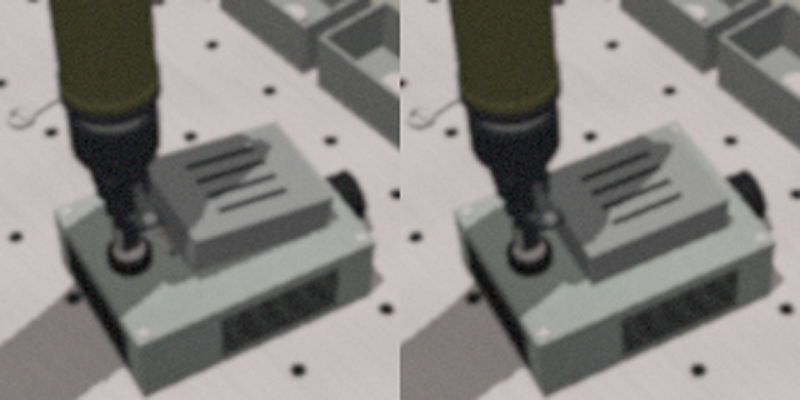

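The cover has begun to rise. I'm backing away toward the robot now.

>>> {"name": "servo_tool", "arguments": {
  "travel": [
    [-0.6,0,-0.3],
    [-1.0,0,-2],
    [-1.5,0,-5],
    [-2,0,-8],
    [-4,0,-8],
    [-6,0,-8]
  ],
  "twist": [0,0,0,0,0,0],
  "grip": [0,0,0,50,50,50]
}}

```text
time: 6.2
position: [0.4137, 0.0626, 0.1578]
eef_rot: [0.142, 1.565, -0.145]
ft_force: [1.1, -0.6, 0.4]
opening: 0.494
```

```bash
python3 - <<'E'
from h import *
cv2.imwrite("pics/s4.png",ctrl.grab_frame("side"))
plan((.45,-.10,.2))
E
```

```text
t 6.25 pos [0.4158 0.0629 0.1606] shift cm [ -3.9  -15.39   6.35] twist [ 1.000e-01 -1.799e+02] F [1.22 0.65 3.18] open 0.497 q7 1.1 down [ 0.006 -0.001 -1.   ]
```

View pics/s4.png

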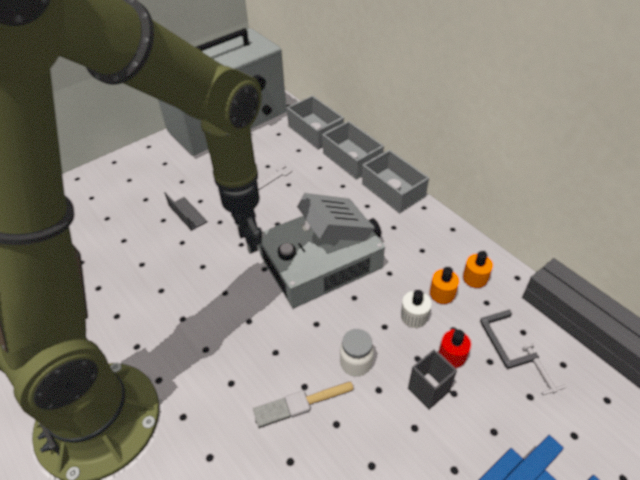

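>>> {"name": "servo_tool", "arguments": {
  "travel": [
    [-2,-3.5,1],
    [-3.5,-7.5,2.5],
    [-4,-11.5,4.5],
    [-4,-15.5,6.5],
    [-4,-18,10],
    [-4,-21,14],
    [-4,-23,17.5],
    [-4,-24,20],
    [-4,-24,20]
  ],
  "twist": [0,0,0,0,0,0,0,0,0],
  "grip": [55,55,55,55,55,55,55,55,55]
}}

```text
time: 7.15
position: [0.5704, -0.2119, 0.2009]
eef_rot: [0.145, 1.559, -0.146]
ft_force: [0.4, -0.0, 0.2]
opening: 0.552
```

```bash
python3 - <<'E'
from h import *
cv2.imwrite("pics/s5.png",ctrl.grab_frame("side"))
plan((.6353,-.2232,.115))
E
```

```text
t 7.2 pos [ 0.5689 -0.2102  0.2009] shift cm [ 8.62 -0.06  6.72] twist [ -0. 180.] F [-0.2   0.07 -0.11] open 0.553 q7 1.67 down [ 0.005 -0.001 -1.   ]
```

View pics/s5.png

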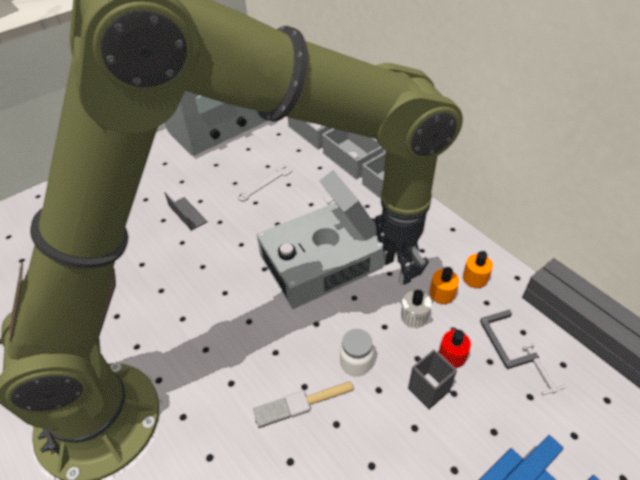

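The cover is open at about (355,205) and the well shows at (326,237). I'm continuing to the cartridge.

>>> {"name": "servo_tool", "arguments": {
  "travel": [
    [1.5,0,2.5],
    [3,0,5],
    [4.5,0,6.5],
    [6,0,6.7],
    [7.5,-0.1,6.7],
    [7.5,-0.1,6.7],
    [7.5,-0.1,6.7]
  ],
  "twist": [0,0,0,0,0,0,0],
  "grip": [55,55,55,55,55,55,55]
}}

```text
time: 7.9
position: [0.634, -0.223, 0.1265]
eef_rot: [0.145, 1.562, -0.144]
ft_force: [-0.1, 0.4, -0.1]
opening: 0.551
```

```bash
python3 - <<'E'
from h import *
for n in("side","top"): cv2.imwrite(f"pics/{n}6.png",ctrl.grab_frame(n))
plan((.6353,-.2232,.067))
s=cv2.imread("pics/side6.png")[190:390,330:530];t=cv2.imread("pics/top6.png")[140:340,280:480]
cv2.imwrite("pics/c7.png",cv2.resize(np.hstack([s,t]),None,fx=2,fy=2,interpolation=cv2.INTER_CUBIC))
E
```

```text
t 8.0 pos [ 0.635  -0.2234  0.1275] shift cm [ 6.05  0.02 -0.01] twist [ -0. 180.] F [ 1.02  0.02 -0.03] open 0.549 q7 1.65 down [ 0.007 -0.001 -1.   ]
```

View pics/c7.png

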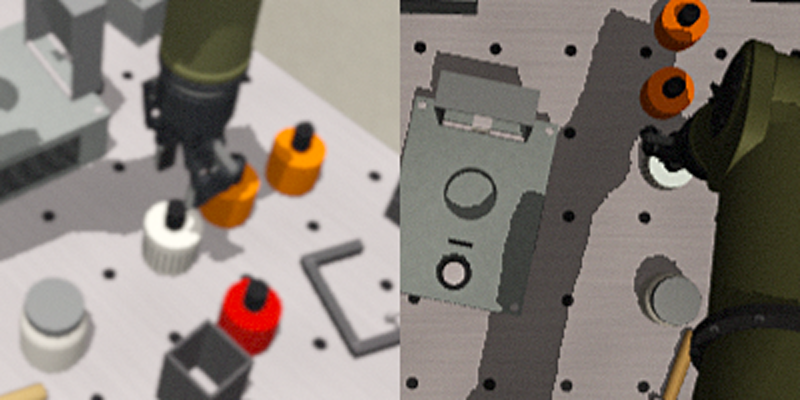

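```bash
python3 - <<'E'
from h import *
s=ctrl.get_state(); print(proj("side",s["position"]),proj("top",s["position"]), "cart knob top side",proj("side",(.6353,-.2232,.092)))
t=cv2.imread("pics/top6.png")[215:260,290:345]; 
cv2.imwrite("pics/c8.png",cv2.resize(t,None,fx=10,fy=10,interpolation=cv2.INTER_CUBIC))
ss=cv2.imread("pics/side6.png")[215:265,300:360]
cv2.imwrite("pics/c9.png",cv2.resize(ss,None,fx=10,fy=10,interpolation=cv2.INTER_CUBIC))
E
```

```text
[419.48036163 282.86000381] [422.25907403 218.25519418] cart knob top side [417.53625484 292.97932475]
```

View pics/c8.png

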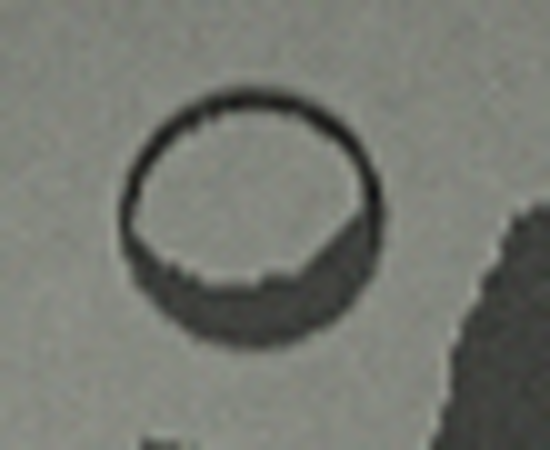

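View pics/c9.png

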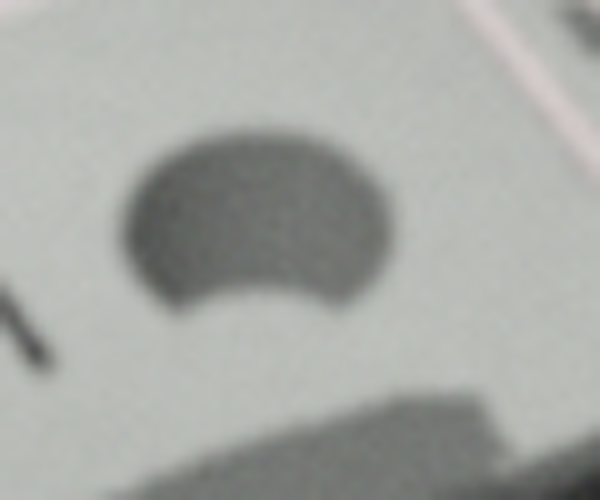

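```bash
python3 - <<'E'
from h import *
w=onz("top",(314.7,236.25),.08); print("well top",w)
th=np.linspace(0,2*np.pi,100)
C=np.array([proj("side",w+[.032*np.cos(a),.032*np.sin(a),0]) for a in th]); print("side pred x",C[:,0].min(),C[:,0].max(),"y",C[:,1].min(), "obs",300+12.2-.45,300+39.4-.45,215+13-.45)
C=np.array([proj("top",w+[.032*np.cos(a),.032*np.sin(a),0]) for a in th]); print("top pred",C.min(0),C.max(0))
for n in("top","side"):
  for c in [(.635,-.223)]:
    C=np.array([proj(n,(c[0]+.03*np.cos(a),c[1]+.03*np.sin(a),.06)) for a in th]); print(n,C.min(0),C.max(0))
im=cv2.imread("pics/top0.png")[200:245,390:440];cv2.imwrite("pics/c10.png",cv2.resize(im,None,fx=8,fy=8,interpolation=cv2.INTER_CUBIC))
im=cv2.imread("pics/side0.png")[280:335,390:440];cv2.imwrite("pics/c11.png",cv2.resize(im,None,fx=8,fy=8,interpolation=cv2.INTER_CUBIC))
E
```

```text
well top [0.59089811 0.02996273 0.08      ]
side pred x 310.4652557682416 338.2200795465491 y 226.8655131903799 obs 311.75 338.95 227.55
top pred [301.63163707 223.24461636] [327.75216505 249.30148542]
top [404.08826687 209.23839509] [427.95792741 233.07099477]
side [401.44165312 290.34934443] [429.92947545 313.74716021]
```

View pics/c10.png

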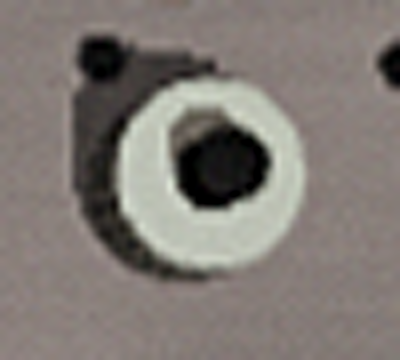

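View pics/c11.png

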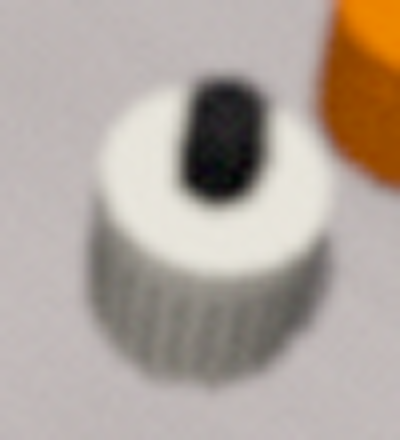

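>>> {"name": "servo_tool", "arguments": {
  "travel": [
    [1,0,0.1],
    [2,0,0.1],
    [3,0,0.1],
    [4,0,0.1],
    [5,0,0.1],
    [5.7,0,0.1],
    [6.1,0,0.1],
    [6.1,0,0.1],
    [6.1,0,0.1]
  ],
  "twist": [0,0,0,0,0,0,0,0,0],
  "grip": [55,55,55,55,55,55,55,55,55]
}}

```text
time: 8.9
position: [0.6365, -0.2237, 0.0667]
eef_rot: [0.144, 1.559, -0.145]
ft_force: [0.3, 0.5, -0.9]
opening: 0.547
```

```bash
python3 - <<'E'
from h import *
cv2.imwrite("pics/side7.png",ctrl.grab_frame("side"))
plan((.636,-.2235,.067))
s=cv2.imread("pics/side7.png")[230:350,360:480]
cv2.imwrite("pics/c12.png",cv2.resize(s,None,fx=4,fy=4,interpolation=cv2.INTER_CUBIC))
E
```

```text
t 8.95 pos [ 0.6367 -0.2238  0.067 ] shift cm [-0.    0.02 -0.07] twist [ -0. 180.] F [-0.16  0.79 -0.94] open 0.551 q7 1.65 down [ 0.007 -0.001 -1.   ]
```

View pics/c12.png

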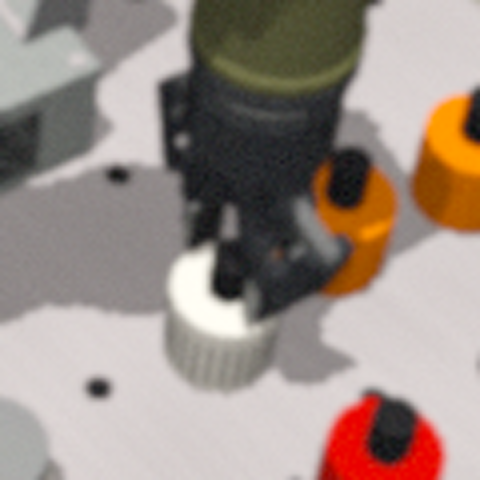

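The knob at crop (228,270) is between the jaws. I'll close them.

>>> {"name": "servo_tool", "arguments": {
  "travel": [
    [0,0,0],
    [0,0,0],
    [0,0,0],
    [0,0,0],
    [0,0,0],
    [0,0,0],
    [0,0,0]
  ],
  "twist": [0,0,0,0,0,0,0],
  "grip": [40,25,10,10,10,10,10],
  "squeeze": 50
}}

```text
time: 9.65
position: [0.637, -0.2239, 0.0677]
eef_rot: [0.144, 1.557, -0.145]
ft_force: [-1.8, 0.1, 5.1]
opening: 0.267
```

>>> {"name": "servo_tool", "arguments": {
  "travel": [
    [-0.5,0,0],
    [-1.5,0,0],
    [-3,0,0],
    [-5,0,0],
    [-7,0,0],
    [-9,0,0],
    [-11.3,0,0],
    [-11.3,0,0]
  ],
  "twist": [0,0,0,0,0,0,0,0],
  "grip": [10,10,10,10,10,10,10,10]
}}

```text
time: 10.45
position: [0.6379, -0.2244, 0.1854]
eef_rot: [0.143, 1.551, -0.146]
ft_force: [1.0, -0.7, -1.7]
opening: 0.26
```

```bash
python3 - <<'E'
from h import *
cv2.imwrite("pics/side8.png",ctrl.grab_frame("side"))
plan((.592,.0293,.18))
s=cv2.imread("pics/side8.png")[180:330,330:480]
cv2.imwrite("pics/c13.png",cv2.resize(s,None,fx=4,fy=4,interpolation=cv2.INTER_CUBIC))
E
```

```text
t 10.5 pos [ 0.6371 -0.2241  0.1832] shift cm [ 0.19 24.08 -9.08] twist [ -0. 180.] F [ 0.43  0.61 -1.88] open 0.263 q7 1.66 down [ 0.012 -0.003 -1.   ]
```

View pics/c13.png

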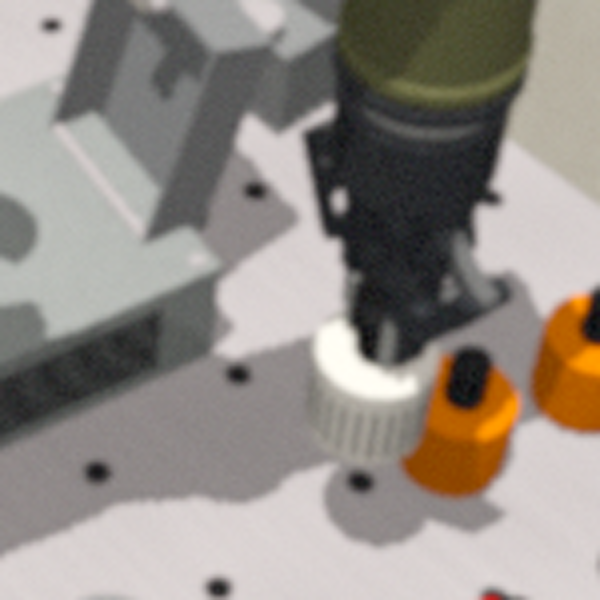

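The cartridge is held. I'm carrying it over the well.

>>> {"name": "servo_tool", "arguments": {
  "travel": [
    [-0.5,2,-3],
    [-1,5,-6],
    [-1.5,8.5,-8.5],
    [-1.5,12.5,-10],
    [-1.5,16.5,-10],
    [-1.5,20,-9.5],
    [-1.5,22.5,-9.2],
    [-1.5,24,-9.1],
    [-1.2,24.1,-9.1],
    [-1.0,24.1,-9.1]
  ],
  "twist": [0,0,0,0,0,0,0,0,0,0],
  "grip": [10,10,10,10,10,10,10,10,10,10]
}}

```text
time: 11.5
position: [0.5911, 0.0282, 0.191]
eef_rot: [0.143, 1.555, -0.147]
ft_force: [0.5, -0.6, -2.2]
opening: 0.265
```

```bash
python3 - <<'E'
from h import *
plan((.592,.0293,.16))
E
```

```text
t 11.5 pos [0.5911 0.0282 0.191 ] shift cm [3.11 0.13 0.04] twist [-1.000e-01  1.799e+02] F [ 0.53 -0.61 -2.25] open 0.265 q7 1.25 down [ 0.011 -0.004 -1.   ]
```

>>> {"name": "servo_tool", "arguments": {
  "travel": [
    [1,0.1,0.05],
    [2,0.1,0.05],
    [3,0.1,0.05],
    [3.6,0.1,0.05],
    [3.7,0.1,0.05],
    [3.7,0.1,0.05],
    [3.7,0.1,0.05]
  ],
  "twist": [0,0,0,0,0,0,0],
  "grip": [10,10,10,10,10,10,10]
}}

```text
time: 12.2
position: [0.5925, 0.029, 0.1544]
eef_rot: [0.143, 1.554, -0.147]
ft_force: [0.1, -0.9, -2.5]
opening: 0.26
```

```bash
python3 - <<'E'
from h import *
for n in("side","top"): cv2.imwrite(f"pics/{n}9.png",ctrl.grab_frame(n))
plan((.592,.0293,.09))
s=cv2.imread("pics/side9.png")[180:280,280:380];t=cv2.imread("pics/top9.png")[190:290,260:360]
cv2.imwrite("pics/c14.png",cv2.resize(np.hstack([s,t]),None,fx=4,fy=4,interpolation=cv2.INTER_CUBIC))
E
```

```text
t 12.3 pos [0.5924 0.029  0.1545] shift cm [ 6.45  0.03 -0.13] twist [-1.000e-01  1.799e+02] F [ 0.39  0.27 -2.59] open 0.259 q7 1.24 down [ 0.012 -0.004 -1.   ]
```

View pics/c14.png

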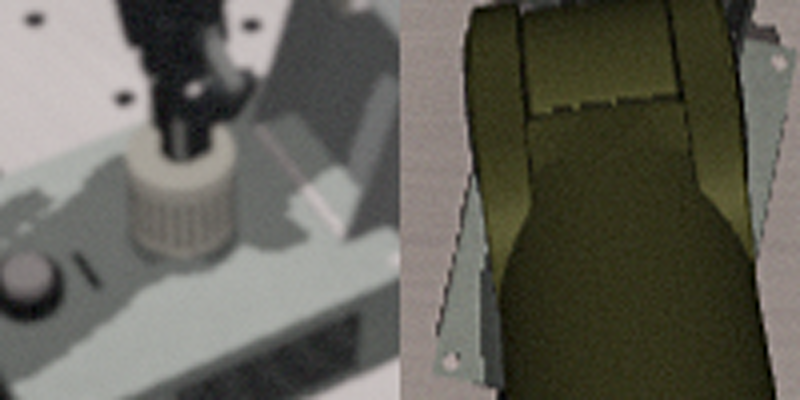

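```bash
python3 - <<'E'
from h import *
im=cv2.imread("pics/side9.png")
cv2.imwrite("pics/c15.png",cv2.resize(im[200:255,300:355],None,fx=10,fy=10,interpolation=cv2.INTER_CUBIC))
T=ctrl.get_state()["position"]; th=np.linspace(0,2*np.pi,200)
ax=Ro.from_rotvec(ctrl.get_state()["eef_rot"]).as_matrix()[:,0]
for h in(.0077,.0677):
    c=T+ax*h; C=np.array([proj("side",c+[.03*np.cos(a),.03*np.sin(a),0]) for a in th]); print(c.round(4),C.min(0),C.max(0))
E
```

```text
[0.5925 0.029  0.1468] [311.18169931 207.27519557] [338.28249623 226.86171434]
[0.5932 0.0288 0.0868] [312.36214851 225.3264291 ] [338.4808464  244.78321003]
```

View pics/c15.png

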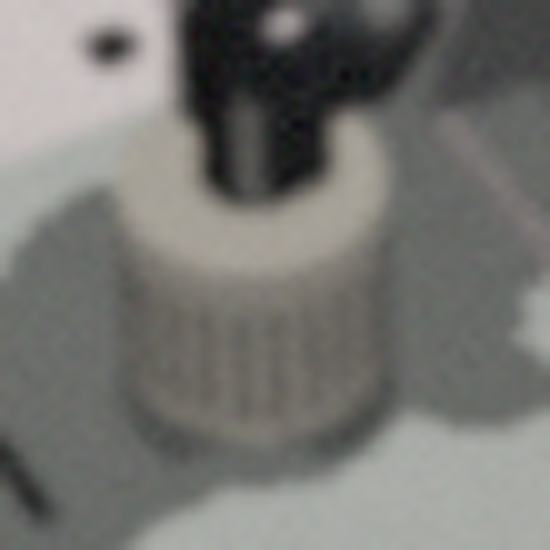

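The cylinder's outline in the side view (311–338 px) agrees with the predicted one, centred over the well (312–339 px). I'm lowering gently with a 0.5 mm correction.

>>> {"name": "servo_tool", "arguments": {
  "travel": [
    [0,-0.05,-0.02],
    [0.2,-0.05,-0.02],
    [0.4,-0.05,-0.02],
    [0.6,-0.05,-0.02],
    [0.8,-0.05,-0.02]
  ],
  "twist": [0,0,0,0,0],
  "grip": [10,10,10,10,10]
}}

```text
time: 12.8
position: [0.5922, 0.0285, 0.1463]
eef_rot: [0.143, 1.554, -0.147]
ft_force: [-0.8, -0.8, -2.6]
opening: 0.259
```

>>> {"name": "servo_tool", "arguments": {
  "travel": [
    [0.15,0,0],
    [0.3,0,0],
    [0.3,0,0]
  ],
  "twist": [0,0,0],
  "grip": [10,10,10]
}}

```text
time: 13.1
position: [0.5921, 0.0285, 0.143]
eef_rot: [0.143, 1.554, -0.147]
ft_force: [-0.7, 0.2, -1.8]
opening: 0.261
```

>>> {"name": "servo_tool", "arguments": {
  "travel": [
    [0.15,0,0],
    [0.3,0,0],
    [0.45,0,0],
    [0.6,0,0],
    [0.6,0,0]
  ],
  "twist": [0,0,0,0,0],
  "grip": [10,10,10,10,10]
}}

```text
time: 13.6
position: [0.592, 0.0285, 0.1367]
eef_rot: [0.143, 1.555, -0.147]
ft_force: [-0.0, 0.4, -2.2]
opening: 0.258
```

>>> {"name": "servo_tool", "arguments": {
  "travel": [
    [0.2,0,0],
    [0.4,0,0],
    [0.6,0,0],
    [0.8,0,0],
    [1.0,0,0]
  ],
  "twist": [0,0,0,0,0],
  "grip": [10,10,10,10,10]
}}

```text
time: 14.1
position: [0.5921, 0.0284, 0.1265]
eef_rot: [0.143, 1.555, -0.147]
ft_force: [0.2, -0.4, -2.3]
opening: 0.262
```

Sliding in freely. Home is expected at TCP z≈0.088.

>>> {"name": "servo_tool", "arguments": {
  "travel": [
    [0.2,0,0],
    [0.4,0,0],
    [0.6,0,0],
    [0.8,0,0],
    [1.0,0,0],
    [1.2,0,0],
    [1.4,0,0]
  ],
  "twist": [0,0,0,0,0,0,0],
  "grip": [10,10,10,10,10,10,10]
}}

```text
time: 14.8
position: [0.5922, 0.0284, 0.1123]
eef_rot: [0.143, 1.555, -0.147]
ft_force: [0.0, -0.4, -1.8]
opening: 0.259
```

>>> {"name": "servo_tool", "arguments": {
  "travel": [
    [0.2,0,0],
    [0.4,0,0],
    [0.6,0,0],
    [0.8,0,0],
    [1.0,0,0],
    [1.2,0,0],
    [1.4,0,0]
  ],
  "twist": [0,0,0,0,0,0,0],
  "grip": [10,10,10,10,10,10,10]
}}

```text
time: 15.5
position: [0.5924, 0.0284, 0.0982]
eef_rot: [0.143, 1.555, -0.147]
ft_force: [-1.0, 0.5, -2.1]
opening: 0.257
```

>>> {"name": "servo_tool", "arguments": {
  "travel": [
    [0.2,0,0],
    [0.4,0,0],
    [0.6,0,0],
    [0.75,0,0],
    [0.75,0,0]
  ],
  "twist": [0,0,0,0,0],
  "grip": [10,10,10,10,10]
}}

```text
time: 16.0
position: [0.5924, 0.0283, 0.0904]
eef_rot: [0.143, 1.555, -0.147]
ft_force: [-0.4, 0.5, -1.6]
opening: 0.26
```

>>> {"name": "servo_tool", "arguments": {
  "travel": [
    [0.1,0,0],
    [0.2,0,0],
    [0.2,0,0]
  ],
  "twist": [0,0,0],
  "grip": [10,10,10]
}}

```text
time: 16.3
position: [0.5924, 0.0283, 0.0883]
eef_rot: [0.143, 1.555, -0.147]
ft_force: [0.0, -0.1, -1.9]
opening: 0.263
```

>>> {"name": "servo_tool", "arguments": {
  "travel": [
    [0.05,0,0],
    [0.1,0,0],
    [0.1,0,0]
  ],
  "twist": [0,0,0],
  "grip": [10,10,10]
}}

```text
time: 16.6
position: [0.5926, 0.0282, 0.0877]
eef_rot: [0.143, 1.555, -0.148]
ft_force: [-1.1, -0.3, 2.0]
opening: 0.266
```

It touched the floor exactly at the expected height. I'm releasing it.

>>> {"name": "servo_tool", "arguments": {
  "travel": [
    [0,0,0],
    [0,0,0],
    [0,0,0],
    [0,0,0],
    [0,0,0]
  ],
  "twist": [0,0,0,0,0],
  "grip": [35,50,60,60,60]
}}

```text
time: 17.1
position: [0.5926, 0.0282, 0.0877]
eef_rot: [0.143, 1.555, -0.148]
ft_force: [-0.4, -0.0, 0.7]
opening: 0.599
```

>>> {"name": "servo_tool", "arguments": {
  "travel": [
    [-1,0,0],
    [-2.5,0,0],
    [-4.5,0,0],
    [-7,0,0],
    [-9,0,-2],
    [-11,0,-6],
    [-12,0,-10],
    [-12,0,-14],
    [-12,0,-17],
    [-12,0,-17]
  ],
  "twist": [0,0,0,0,0,0,0,0,0,0],
  "grip": [60,60,60,60,60,60,60,60,60,60]
}}

```text
time: 18.1
position: [0.4204, 0.0605, 0.2066]
eef_rot: [0.141, 1.556, -0.146]
ft_force: [0.6, 0.2, 0.1]
opening: 0.595
```

```bash
python3 - <<'E'
from h import *
for n in("side","top"): cv2.imwrite(f"pics/{n}10.png",ctrl.grab_frame(n))
plan((.45,.2,.25))
s=cv2.imread("pics/side10.png")[140:300,240:400];t=cv2.imread("pics/top10.png")[160:320,240:400]
cv2.imwrite("pics/c16.png",cv2.resize(np.hstack([s,t]),None,fx=2.5,fy=2.5,interpolation=cv2.INTER_CUBIC))
E
```

```text
t 18.2 pos [0.4246 0.0601 0.2068] shift cm [-4.340e+00  1.421e+01 -1.000e-02] twist [ -0. 180.] F [0.75 0.78 0.38] open 0.601 q7 1.14 down [ 0.013 -0.004 -1.   ]
```

View pics/c16.png

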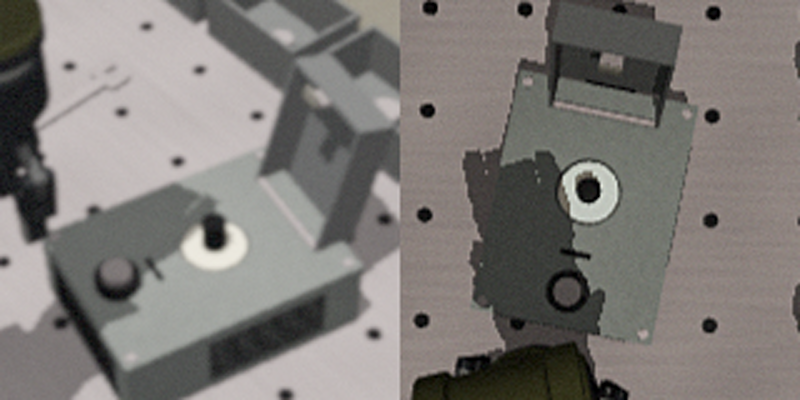

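View pics/side10.png

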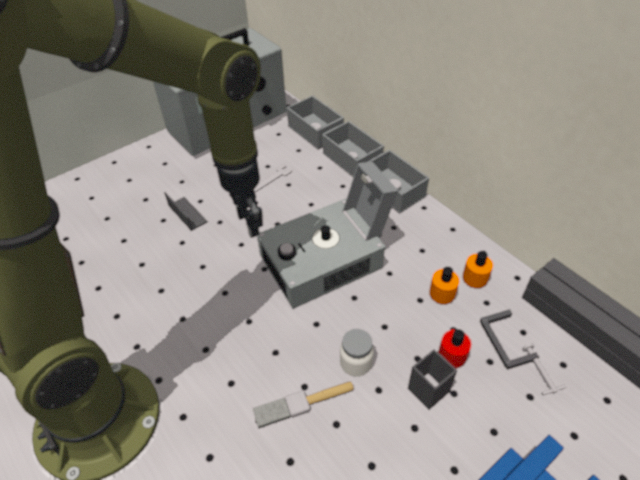

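```bash
python3 - <<'E'
from h import *
c,s=np.cos(YAW),np.sin(YAW); ex=np.array([c,s,0]);ey=np.array([-s,c,0]);ez=np.array([0,0,1.])
H=np.array([.5915,.029,.08])+.075*ex
for a in(1.6,1.85):
    for l in(.055,-.055):
        for px,pz in((-.14,0),(-.14,.04)):
            q=H+l*ey+ex*(px*np.cos(a)+pz*np.sin(a))+ez*(-px*np.sin(a)+pz*np.cos(a))
            print(a,l,pz,proj("side",q).round(1),proj("top",q).round(1))
print(onz("top",(240+(588-400)/2.5,160+190/2.5),.112), onz("top",(240+(589.5-400)/2.5,160+191/2.5),.08))
ctrl.close_job()
E
```

```text
1.6 0.055 0 [343.4 166.1] [297.1 190.6]
1.6 0.055 0.04 [358.9 160.7] [300.9 172.7]
1.6 -0.055 0 [369.5 196.2] [347.  200.8]
1.6 -0.055 0.04 [385.5 190.2] [350.6 183. ]
1.85 0.055 0 [356.7 162.9] [300.4 175.6]
1.85 0.055 0.04 [371.1 161.2] [304.2 159.7]
1.85 -0.055 0 [383.2 192.5] [350.  185.8]
1.85 -0.055 0.04 [397.9 190.1] [353.1 169.7]
[0.58931773 0.0285006  0.112     ] [0.59058034 0.02726156 0.08      ]
the job is handed in; nothing more can be done
```

The cartridge is in the well, fully home and released, the cover is open, and the job is handed in at about 18.2 s of the 61 s allowed.

- **Latch:** I found the button top by touch at about 0.102 m. I pressed it to about 9 N by the wrist sensor, in small steps, until the cover began to rise. I then backed the gripper off, and the cover swung up untouched.
- **Cartridge:** I took the white pleated cartridge by its knob and lowered it into the well. It met the floor at the expected height (TCP z 0.0877 m) with about 4 N.

**Last checks:**
- **Cover angle:** in both views the cover's corners match the prediction for 1.85 rad rather than 1.6 rad. For example, the top inner corner is at about side pixel (358,164), against (357,163) predicted.
- **Seating:** the cartridge looks flush with the deck with its knob up. In the top view it measures at about (0.590, 0.028), within 3 mm of where I measured the well, so inside the 6 mm limit.
- **Surroundings:** the bystanders in the side view look where they were. I compared them only by eye. The arm is clear of everything.

The two cameras disagreed with each other by about 2–3 mm, so I used averaged positions. No check failed.

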